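# Close a solvent tank with a cam-lock coupling cap

### The job

Fit the cam-lock cap with the two hinged arms onto the tall grooved adaptor of the steel solvent tank and press it gently but fully home with its arms still open. Then swing its two cam arms all the way down, one after the other, so that the cap is locked on, and let go. Do not ram or hammer anything, and leave the other things on the bench where they are.

Things in the scene. Friction and masses are not known exactly. Their poses are not given: they have to be found in the camera images.
- cap_mid (a point): Loose cam-lock cap: dull aluminium round cup, 54 mm across, 56 mm high, about 0.4 kg, standing mouth down. This point: on its axis, 28 mm above the lower rim and 28 mm below the flat top; z up along its axis. Two flat steel cam arms stand out along its own +x and -x; its +y and -y sides are free to grip, 54 mm apart. Bore: 44 mm wide, 46 mm deep. Fully home: this point is 18 mm below the real seat (see port_nominal).
- hinge_a (a point): Hinge of the cam arm on the cap's +x side: 31 mm from the cap's axis, 27 mm above its lower rim (1 mm below cap_mid). The arm is a steel bar 14 mm wide, 6 mm thick, from the hinge outwards, ending 55 mm from it in a cross bar 10 mm thick and 30 mm wide. Down it hangs beside the cap, its end 28 mm below the lower rim.
- cam_a (a joint): Angle of that arm, rad: 0 = level, straight out; negative = raised; 1.57 = straight down against the cap, closed (end stop 1.60). It stays where it is left; the hinge rubs with 0.12 N m (2 to 4 N at the outer half). Going down, its lobe swings into the groove under the adaptor's head; if the cap is not fully home the lobe meets the head and the arm goes heavy. Press it with less than 40 N.
- hinge_b (a point): Hinge of the cam arm on the cap's -x side, 31 mm from the axis; that arm is the same, mirrored.
- cam_b (a joint): Angle of the arm on the cap's -x side, same sense: 0 level, negative raised, 1.57 straight down and closed.
- port_nominal (a point): On the axis of the tank's upright steel adaptor, z up: the nominal height of its plunger's face when pushed fully in (call it the seat). The real seat is up to 8 mm higher or lower (adaptor screwed in more or less far; not measured, must be felt). Below the real seat: at 2 mm a head 41.6 mm across, 12 mm long, top edge bevelled 2.5 mm; a groove 26 mm across, 21 mm long; a body 40.6 mm across.
- tank: The fixed steel tank, a low drum 190 mm across, 80 mm high, that carries the adaptor at its centre (nominally 95 mm from the drum's top up to the seat). Origin: centre of its underside. On its top, 76 mm from the axis along its x, is a plain vent stub 20 mm across and 8 mm high, not used.
- plunger (a joint): Brass valve plunger, 24 mm across, in the adaptor's top; m pushed in: 0 = 12 mm above the seat, 0.012 = fully in, as the cap's ceiling leaves it when home. Starts 0 to 1.5 mm in. It resists with 10 N plus 1.5 N per 10 mm/s, does not sink under the cap's weight and stays where it is left. Fully in, the resistance rises sharply: stop there; over 40 N on it does damage.
- gasket: Bystander: spare white plastic sealing ring, 48 mm across, 6 mm thick, flat on the bench; origin at the centre of its underside.
- blank_cap: Bystander: plain metal blanking cap without arms, 48 mm across, 34 mm high; origin at the centre of its underside.
- spanner: Bystander: steel spanner 160 mm long lying on the bench.
- amber: Bystander: amber glass bottle, 64 mm across, 105 mm high; origin at the centre of its underside.
- clear_bottle: Bystander: clear glass bottle, 60 mm across, 90 mm high; origin at the centre of its underside.
- beaker: Bystander: glass beaker, 68 mm across, 85 mm high; origin at the centre of its underside.
- vial_jar: Bystander: small white jar, 44 mm across, 60 mm high; origin at the centre of its underside.
Things that resemble listed ones, but are neither listed nor needed, are in the scene too. Of the things shaped like the tank, the steel one is meant.

How it is judged:
By the outcome, as a careful person would: the job done as asked, in the order asked, and still so for the second after the job is handed in, with the robot touching nothing.
It also fails if it takes over 72 s, if anything falls off the work surface, if the arm or the gripper's body presses on something with over 40 N, if the wrist force passes 120 N, or if a joint passes its speed limit or range.

### The arm

A 7-joint arm with a two-finger parallel gripper is mounted at the origin on the work surface. World frame = base frame: x ahead of the robot, y to its left, z up, the work surface at z = 0. Lengths are in m, angles in rad, forces in N, time in s.
With the tool pointing down it reaches from about 0.4 to 0.9 m from the base axis. Payload 5.5 kg.
Tool frame: the origin (TCP) lies at the centre of the arm's flange, where the gripper is bolted on; the fingertips stand 173 mm ahead of it and the grasp point (between the pads) lies 155 mm ahead of it; x points along the fingers, y is the direction in which the jaws open and shut, and the axes are right-handed (so a half turn about x gives the same grasp; the last joint's range is limited). The gripper opens to 85 mm and grips with 20 to 120 N. Pads are 22 mm wide; open, the fingers measure 114 mm over their backs; the gripper's body (76 mm by 85 mm) begins 54 mm behind the grasp point. The pads swing forward as they close: fully open they stand 13 mm farther back than shut.
Start: joints at [-0.916, 0.501, -0.427, 1.55, 0.221, 1.138, -0.21], TCP at [0.248, 0.601, 0.405] pointing down, gripper open.
Joint ranges: [-2.88, 2.88], [-0.31, 2.03], [-1.54, 1.56], [0.2, 2.42], [-1.41, 4.55], [0.19, 2.02], [-2.57, 2.57]. Speed limits (rad/s): [2.57, 2.57, 3.14, 3.14, 3.14, 3.14, 3.14].

### API

Orientations are given as a rotation vector (axis times angle).
In Python, from bench import status, viewer, order gives the robot as it stands.
- The arm moves only by the shell command python3 -m inch 'ROWS'. ROWS is JSON, a list of rows, each a list of 3 entries, a list of its own where there are three numbers: the shift along the tool's x, y, z in mm, then the turn, a rotation vector about the tool's x, y, z in rad, then the opening, from 0 (shut) to 1 (fully open). A call has 1 to 5 rows; each row is the pose to reach, as a shift and turn from the pose commanded when the call began, along the tool's axes at that moment; what a row does not reach only later rows make up. A row lasts 1/10 s, in which the tool goes at most 50 mm and 8.59 degrees, less where a joint would pass 70% of its speed; a pose out of reach is approached as far as the arm can. A call with a gripper value outside its range is refused whole. The fingers move at their own pace and stop on an object; the grip force is fixed at half the most. Time passes only in rows, so rows that repeat a pose let the fingers close. It gives the time, the measured TCP pose, the force and the opening at its end, in the units of the state.
- status.get_obs(): the state, without advancing time (a new reading comes with each control period).
- viewer.grab_frame(name): name is "scene" or "side" or "wrist"; returns a dict with "img" (480x640x3 uint8, red, green, blue), "depth" (480x640 float32, m along the optical axis (not along the pixel's ray), 0 where there is no reading), "vertical_fov" (degrees; the focal length in pixels is half the picture's height over the tangent of half this angle, whatever the lens; pixels are square), "cx", "cy" (the principal point, pixels), "dist_coeffs" ([k1, k2, p1, p2, k3] as OpenCV has them; the pictures are not rectified), "R" (3x3) and "t" (3): a world point X has camera coordinates R X + t. Camera axes: x right, y down, z forward; pixel columns grow to the right and rows downward; lengths in m; the calibration is good to about 2 mm. A picture is of the moment at which its call begins.
- order.finish_job(): hands the job in, once; it reports no verdict.
The state is a dict: "time_s": time; "joint_positions": joint angles; "qvel": joint speeds; "joint_torque": joint torques, N m; "ee_pos": TCP position; "ee_rot": TCP orientation; "wrist_force": force on the tool from outside, world axes, zero at the start; "ft_torque": the same for the moment, N m; "opening": finger opening in m.
Only numpy, scipy, OpenCV 4.12 (cv2) and the standard library are available. Lean on these libraries where they do the work, as an engineer would, in place of code of your own. Each camera call takes 0.05 s, during which the arm holds its last target. There are 200 camera calls.

## Working session

There is one attempt and no reset: what is moved stays moved. The work goes in short steps, Python scripts to look and compute and a shell command to move; the robot and the scene stay as the last step left them, time stands still between calls to the robot, and variables do not carry over. Pictures are saved under pics/ and viewed, about 8 in all and at most 12, crops included, and the job is handed in when it is done.

```bash
mkdir -p pics; ls; cat > h.py <<'E'
import numpy as np,cv2,pickle
from bench import status,viewer,order
from scipy.spatial.transform import Rotation as Ro
def grab(n,save=None):
    f=viewer.grab_frame(n)
    if save:
        cv2.imwrite(f'pics/{save}.png',cv2.cvtColor(f['img'],cv2.COLOR_RGB2BGR)); pickle.dump(f,open(f'{save}.pkl','wb'))
    return f
def K(f):
    fl=f['img'].shape[0]/2/np.tan(np.radians(f['vertical_fov'])/2)
    return np.array([[fl,0,f['cx']],[0,fl,f['cy']],[0,0,1]])
def cloud(f):
    h,w=f['depth'].shape; u,v=np.meshgrid(np.arange(w),np.arange(h))
    p=cv2.undistortPoints(np.stack([u,v],-1).reshape(-1,1,2).astype(np.float64),K(f),np.array(f['dist_coeffs'])).reshape(h,w,2)
    d=f['depth'][...,None]; P=np.concatenate([p*d,d],-1)
    return (P-np.array(f['t']))@np.array(f['R'])
def proj(f,X):
    return cv2.projectPoints(np.atleast_2d(np.float64(X)),cv2.Rodrigues(np.array(f['R']))[0],np.array(f['t'],float),K(f),np.array(f['dist_coeffs']))[0].reshape(-1,2)
def ray(f,u,v,z):
    p=cv2.undistortPoints(np.array([[[u,v]]],float),K(f),np.array(f['dist_coeffs'])).ravel()
    R=np.array(f['R']);c=-R.T@np.array(f['t']);d=R.T@np.array([p[0],p[1],1]);return c+d*(z-c[2])/d[2]
E
python3 - <<'E'
from h import *
for n in ("scene","side","wrist"):
    f=grab(n,n+'0'); R=np.array(f['R']); print(n,(-R.T@np.array(f['t'])).round(3),R[2].round(2),f['vertical_fov'],f['dist_coeffs'])
print(status.get_obs())
a=[cv2.imread(f'pics/{n}0.png') for n in("scene","side")]
E
```

```text
pics
scene [ 1.197 -0.339  0.736] [-0.7   0.33 -0.63] 57.9948509244917 [0.00076375 0.         0.         0.         0.        ]
side [-0.042 -0.588  0.741] [ 0.53  0.59 -0.61] 49.03035759236186 [-0.04109266  0.          0.          0.          0.        ]
wrist [0.174 0.63  0.373] [ 0.29 -0.12 -0.95] 71.43212768652485 [-0.00760054  0.          0.          0.          0.        ]
{'time_s': 0.15, 'joint_positions': array([-0.91578542,  0.50165738, -0.42684266,  1.55120785,  0.22080089,
        1.13827069, -0.21028718]), 'qvel': array([ 6.38580034e-05, -2.06024439e-03, -9.94758678e-04, -2.54541848e-03,
       -7.17039713e-04,  1.51093052e-03,  1.33190494e-03]), 'joint_torque': array([-6.36508586e-03, -5.70046127e+01, -5.82526803e+00, -2.81285763e+01,
        1.06070968e-02,  7.76692556e-03, -2.19354860e-06]), 'ee_pos': array([0.24813931, 0.60048204, 0.40388386]), 'ee_rot': array([ 0.30619117,  1.54922416, -0.30848008]), 'wrist_force': array([-0.01067157, -0.8216194 ,  0.12129587]), 'ft_torque': array([ 0.02984828,  0.02619698, -0.03674195]), 'opening': 0.08530397584457483}
```

View pics/scene0.png

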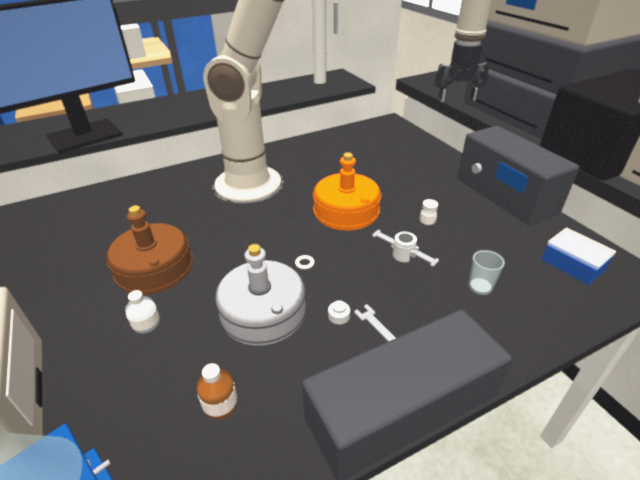

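View pics/side0.png

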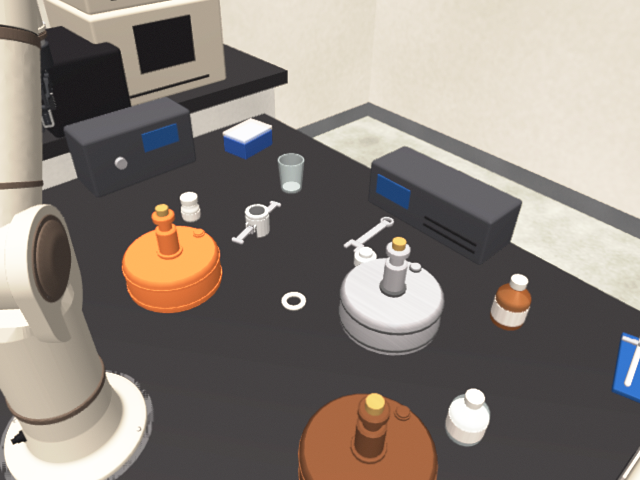

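Scene: steel tank at (261,298), with its adaptor top at (255,252). Lookalikes are the copper tank (150,250) and the orange one (347,198). The two-armed cap is at (404,246). Lookalikes for it are the round armless cap (339,312) and the small jar (429,211). Next I'll take a close crop and measure.

```bash
python3 - <<'E'
from h import *
f=pickle.load(open('scene0.pkl','rb'));g=pickle.load(open('side0.pkl','rb'))
a=cv2.resize(f['img'][215:285,365:445],None,fx=5,fy=5,interpolation=2);b=cv2.resize(g['img'][190:250,220:300],None,fx=5,fy=5,interpolation=2)
b=cv2.copyMakeBorder(b,0,50,0,0,0)
cv2.imwrite('pics/crop1.png',np.hstack([a,b])[...,::-1])
for n,F in(('scene',f),('side',g)):
    P=cloud(F);d=F['depth']
    from scipy.spatial import cKDTree
    for nm,(u,v) in {'scene':dict(cap=(404,246),tank=(261,298)),'side':dict(cap=(257,218),tank=(391,290))}[n].items():
        sub=P[v-75:v+75,u-75:u+75].reshape(-1,3); dd=d[v-75:v+75,u-75:u+75].ravel(); sub=sub[dd>0]
        if nm=='cap':
            c=P[v,u]; s=sub[(np.linalg.norm(sub[:,:2]-c[:2],axis=1)<.13)&(sub[:,2]>.012)]
            print(n,nm,c.round(3)); top=s[s[:,2]>.048]; print('top',len(top),top.min(0).round(4),top.max(0).round(4),top.mean(0).round(4))
            arm=s[(s[:,2]<.048)];r=np.linalg.norm(arm[:,:2]-top.mean(0)[:2],axis=1);arm=arm[r>.04]
            x=arm[:,:2]-arm[:,:2].mean(0);w,V=np.linalg.eigh(x.T@x);print('arm',len(arm),V[:,1],np.degrees(np.arctan2(V[1,1],V[0,1])),arm[:,2].min(),arm[:,2].max(),(x@V[:,1]).min(),(x@V[:,1]).max(),arm.mean(0))
        else:
            s=sub[(sub[:,2]>.073)&(sub[:,2]<.088)];s=s[np.linalg.norm(s[:,:2]-np.median(s[:,:2],0),axis=1)<.12]
            (cx,cy),r=cv2.minEnclosingCircle(s[:,:2].astype(np.float32));print(n,nm,cx,cy,r,np.median(s[:,2]))
            q=sub[(sub[:,2]>.1)&(np.linalg.norm(sub[:,:2]-[cx,cy],axis=1)<.05)];h=np.histogram(q[:,2],np.arange(.1,.22,.005));print(h[0]);
            for lo in(.13,.15,.16,.17,.18):
                k=q[(q[:,2]>lo)&(q[:,2]<lo+.01)]
                if len(k)>2:print(lo,k.min(0).round(4),k.max(0).round(4))
E
```

```text
scene cap [0.551 0.217 0.051]
top 273 [0.5052 0.2052 0.0481] [0.5598 0.2586 0.061 ] [0.5361 0.2289 0.0561]
arm 227 [-0.92464271 -0.38083574] -157.6145403075664 0.020499144058344573 0.03479650706292529 -0.08480232214096244 0.0955321735163474 [0.53874996 0.23254561 0.02878002]
scene tank 0.5506259202957153 -0.16249920427799225 0.09430703520774841 0.08027942578184742
[ 36  36  30  33  35  35  39  33  95  39  21  16   0  29  45 128  23  28
  69   0   0   0   0]
0.13 [ 0.5492 -0.1823  0.1302] [ 0.5701 -0.1422  0.14  ]
0.15 [ 0.5518 -0.1749  0.1501] [ 0.5623 -0.1524  0.1591]
0.16 [ 0.5482 -0.1821  0.166 ] [ 0.5696 -0.1459  0.1699]
0.17 [ 0.5328 -0.1822  0.1701] [ 0.5696 -0.1422  0.1799]
0.18 [ 0.544  -0.1741  0.1801] [ 0.5614 -0.1513  0.19  ]
side cap [0.517 0.213 0.052]
top 302 [0.5044 0.2054 0.0482] [0.558  0.2587 0.0606] [0.5283 0.2293 0.0558]
arm 209 [-0.92613238 -0.37719863] -157.83973301941592 0.019959599313342388 0.03685154469454207 -0.10341409195431574 0.07953993293811366 [0.52060838 0.22708851 0.0287111 ]
side tank 0.5462775230407715 -0.16247601807117462 0.09464941918849945 0.07946207463906718
[ 46  50  49  41  53  49  46  57 126  52  29  18   3  48  60 160  29  55
  72   0   0   0   0]
0.13 [ 0.5271 -0.1813  0.1301] [ 0.5567 -0.1452  0.14  ]
0.15 [ 0.5341 -0.1745  0.1503] [ 0.5533 -0.1544  0.1586]
0.16 [ 0.5273 -0.1818  0.1643] [ 0.5557 -0.1475  0.17  ]
0.17 [ 0.526  -0.1818  0.17  ] [ 0.5661 -0.1424  0.18  ]
0.18 [ 0.5355 -0.1738  0.1803] [ 0.5598 -0.1488  0.1899]
```

View pics/crop1.png

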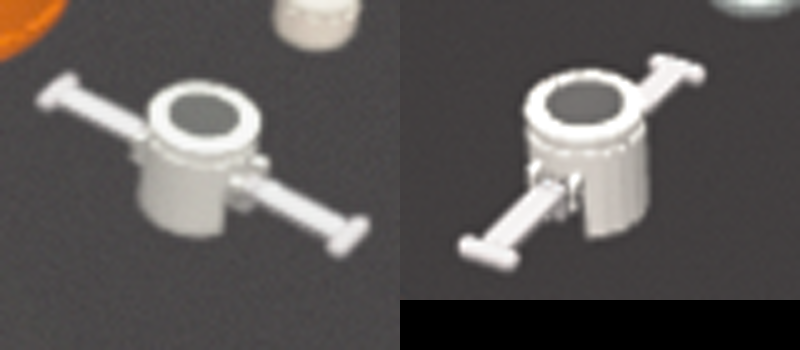

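The crop shows the two-armed cap standing mouth down, arms level, with cap centre at about crop (203,115) and arm ends at (58,92) and (348,235). That matches cap_mid. The fits give cap (0.5316,0.232), top at 0.056 and arms at 22.3°. The steel tank has radius 94.5 and top at 0.080.

```bash
cat >> h.py <<'E'
def goal(pos,ydeg,tilt=None):
    """print shift(mm)/turn in the tool frame to tool-down pose, jaws along ydeg"""
    o=status.get_obs();R0=Ro.from_rotvec(o['ee_rot']);best=None
    for k in(0,180):
        a=np.radians(ydeg+k);x=np.array([0,0,-1.]);y=np.array([np.cos(a),np.sin(a),0]);R=Ro.from_matrix(np.stack([x,y,np.cross(x,y)],1))
        r=(R0.inv()*R).as_rotvec()
        print('shift',(R0.inv().apply(np.array(pos)-o['ee_pos'])*1000).round(1),'turn',r.round(3),'deg',round(np.degrees(np.linalg.norm(r)),1))
E
python3 - <<'E'
from h import *
o=status.get_obs();print(Ro.from_rotvec(o['ee_rot']).as_matrix().round(3))
goal([.5316,.232,.300],112.3)
E
```

```text
[[-0.001  0.382  0.924]
 [-0.001  0.924 -0.382]
 [-1.    -0.001 -0.   ]]
shift [ 104.2 -232.2  402.7] turn [-0.781 -0.001  0.001] deg 44.7
shift [ 104.2 -232.2  402.7] turn [2.361e+00 2.000e-03 1.000e-03] deg 135.3
```

```bash
python3 -m inch '[[[0,-24,41],[-0.08,0,0],1],[[0,-60,103],[-0.2,0,0],1],[[10,-95,165],[-0.32,0,0],1],[[20,-130,225],[-0.44,0,0],1],[[20,-130,225],[-0.5,0,0],1]]'; python3 - <<'E'
from h import *
goal([.5316,.232,.300],112.3)
E
```

```text
time_s: 0.65
ee_pos: [0.3992, 0.4036, 0.3861]
ee_rot: [-0.089, 1.569, 0.088]
wrist_force: [0.4, 0.4, 1.0]
opening: 0.0853
shift [  86.1 -185.4  112.3] turn [-0.277 -0.     0.   ] deg 15.8
shift [  86.1 -185.4  112.3] turn [2.865 0.    0.   ] deg 164.2
```

```bash
python3 -m inch '[[[17,-37,22],[-0.1,0,0],1],[[35,-74,45],[-0.2,0,0],1],[[52,-112,68],[-0.277,0,0],1],[[70,-149,90],[-0.277,0,0],1],[[86,-185,112],[-0.277,0,0],1]]'; python3 -m inch '[[[0,0,0],[0,0,0],1]]'; python3 - <<'E'
from h import *
goal([.5316,.232,.183],112.3)
f=grab('wrist','w1');P=cloud(f)
m=(np.abs(P[...,2]-.056)<.004)&(np.linalg.norm(P[...,:2]-[.5316,.232],axis=2)<.06)&(f['depth']>0)
print(m.sum(),P[m].min(0),P[m].max(0))
print(proj(f,[[.5316,.232,.056]]))
print((-np.array(f['R']).T@f['t']).round(3))
E
```

```text
time_s: 1.15
ee_pos: [0.5304, 0.2316, 0.2994]
ee_rot: [-0.302, 1.55, 0.302]
wrist_force: [1.2, 0.7, 0.8]
opening: 0.0852
time_s: 1.25
ee_pos: [0.5329, 0.2256, 0.2974]
ee_rot: [-0.298, 1.554, 0.29]
wrist_force: [-0.7, -1.7, -0.0]
opening: 0.0854
shift [114.3   6.9   1.6] turn [-0.015 -0.005  0.004] deg 0.9
shift [114.3   6.9   1.6] turn [3.127 0.007 0.007] deg 179.2
4564 [0.50512641 0.20565287 0.05202085] [0.55881113 0.258802   0.05989015]
[[333.62431024 255.38720717]]
[0.458 0.195 0.267]
```

View pics/w1.png

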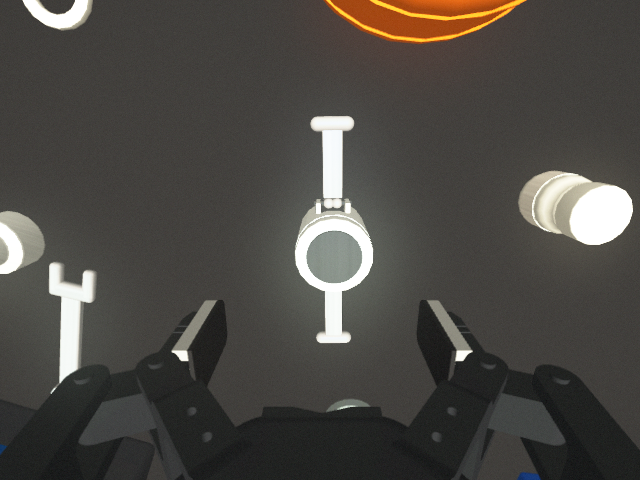

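The wrist view shows the cap centred between the jaws (top at 333,255), with the arms running fore and aft, clear of the fingers. The wrist measurement gives (0.532,0.232), which agrees. Descending.

```bash
python3 -m inch '[[[20,0,0],[0,0,0],1],[[45,0,0],[0,0,0],1],[[70,0,0],[0,0,0],1],[[85,0,0],[0,0,0],1],[[85,0,0],[0,0,0],1]]'; python3 -m inch '[[[0,0,0],[0,0,0],1],[[0,0,0],[0,0,0],1]]'; python3 - <<'E'
from h import *
goal([.532,.2322,.183],112.3)
E
```

```text
time_s: 1.8
ee_pos: [0.528, 0.2341, 0.2136]
ee_rot: [-0.304, 1.554, 0.304]
wrist_force: [-0.3, -0.3, -0.1]
opening: 0.0854
time_s: 2.0
ee_pos: [0.5301, 0.2343, 0.2168]
ee_rot: [-0.302, 1.547, 0.303]
wrist_force: [0.2, 0.6, 0.1]
opening: 0.0856
shift [33.8 -2.7  0.9] turn [-0.003  0.002 -0.   ] deg 0.2
shift [33.8 -2.7  0.9] turn [ 3.138 -0.    -0.004] deg 179.8
```

```bash
python3 -m inch '[[[8,-1,1],[0,0,0],1],[[18,-1,1],[0,0,0],1],[[27,-1,1],[0,0,0],1],[[32,-1,1],[0,0,0],1],[[32,-1,1],[0,0,0],1]]'; python3 -m inch '[[[0,0,0],[0,0,0],1],[[0,0,0],[0,0,0],1],[[0,0,0],[0,0,0],1]]'; python3 - <<'E'
from h import *
goal([.532,.2322,.183],112.3)
E
```

```text
time_s: 2.5
ee_pos: [0.5303, 0.2327, 0.1821]
ee_rot: [-0.303, 1.552, 0.302]
wrist_force: [-0.7, -0.6, -0.8]
opening: 0.0855
time_s: 2.8
ee_pos: [0.5311, 0.2332, 0.1838]
ee_rot: [-0.302, 1.549, 0.302]
wrist_force: [-0.2, 0.0, -0.5]
opening: 0.0853
shift [ 0.8 -1.2  0.5] turn [-0.004  0.001 -0.   ] deg 0.2
shift [ 0.8 -1.2  0.5] turn [ 3.138e+00 -0.000e+00 -1.000e-03] deg 179.8
```

```bash
python3 -m inch '[[[0,-1,0],[0,0,0],0.8],[[0,-1,0],[0,0,0],0.7],[[0,-1,0],[0,0,0],0.6],[[0,-1,0],[0,0,0],0.4],[[0,-1,0],[0,0,0],0]]';python3 -m inch '[[[0,0,0],[0,0,0],0],[[0,0,0],[0,0,0],0],[[0,0,0],[0,0,0],0]]'; python3 -m inch '[[[-5,0,0],[0,0,0],0],[[-15,0,0],[0,0,0],0],[[-30,0,0],[0,0,0],0],[[-40,0,0],[0,0,0],0],[[-40,0,0],[0,0,0],0]]'
```

```text
time_s: 3.3
ee_pos: [0.5314, 0.2322, 0.1839]
ee_rot: [-0.302, 1.549, 0.302]
wrist_force: [-1.7, -0.3, 5.2]
opening: 0.053
time_s: 3.6
ee_pos: [0.5315, 0.2322, 0.184]
ee_rot: [-0.302, 1.549, 0.302]
wrist_force: [-1.2, -0.3, 5.0]
opening: 0.0532
time_s: 4.1
ee_pos: [0.5322, 0.2326, 0.2258]
ee_rot: [-0.301, 1.546, 0.303]
wrist_force: [0.1, -0.3, -3.5]
opening: 0.0531
```

```bash
python3 -m inch '[[[-30,0,0],[0,0,0],0],[[-70,0,0],[0,0,0],0],[[-115,0,0],[0,0,0],0],[[-150,0,0],[0,0,0],0],[[-174,0,0],[0,0,0],0]]'; python3 -m inch '[[[0,0,0],[0,0,0],0],[[0,0,0],[0,0,0],0]]'; python3 - <<'E'
from h import *
goal([.5487,-.1623,.400],112.3);print(status.get_obs()['joint_positions'].round(2),status.get_obs()['ee_pos'])
E
```

```text
time_s: 4.6
ee_pos: [0.5314, 0.2324, 0.4005]
ee_rot: [-0.302, 1.546, 0.303]
wrist_force: [0.6, 0.2, -4.1]
opening: 0.053
time_s: 4.8
ee_pos: [0.5309, 0.2318, 0.3968]
ee_rot: [-0.303, 1.55, 0.302]
wrist_force: [-1.0, -0.6, -4.5]
opening: 0.053
shift [  -3.  -371.9 -131.6] turn [-0.004 -0.     0.   ] deg 0.2
shift [  -3.  -371.9 -131.6] turn [3.138e+00 1.000e-03 0.000e+00] deg 179.8
[-0.08  0.39 -0.48  1.74  0.2   1.06  1.33] [0.5309375  0.23177172 0.39681448]
```

```bash
python3 -m inch '[[[-2,-15,-5],[0.05,0,0],0],[[-3,-45,-16],[0.12,0,0],0],[[-3,-85,-30],[0.2,0,0],0],[[-3,-125,-44],[0.28,0,0],0],[[-3,-165,-58],[0.36,0,0],0]]'; python3 - <<'E'
from h import *
goal([.5487,-.1623,.400],72.3);print(status.get_obs()['joint_positions'].round(2),status.get_obs()['ee_pos'])
E
```

```text
time_s: 5.3
ee_pos: [0.5386, 0.0543, 0.3983]
ee_rot: [-0.016, 1.575, 0.014]
wrist_force: [1.2, -1.0, -4.1]
opening: 0.0528
shift [  -1.5 -216.7    6. ] turn [ 0.328 -0.004  0.001] deg 18.8
shift [  -1.5 -216.7    6. ] turn [-2.814e+00 -2.000e-03 -5.000e-03] deg 161.2
[ 0.14  0.3  -0.35  1.83  0.12  1.03  1.33] [0.53856855 0.05426827 0.39831472]
```

```bash
python3 -m inch '[[[-1,-40,1],[0.07,0,0],0],[[-1,-80,2],[0.14,0,0],0],[[-1,-120,3],[0.21,0,0],0],[[-1,-160,4],[0.28,0,0],0],[[-1,-195,5],[0.328,0,0],0]]';python3 -m inch '[[[0,-6,-2],[0,0,0],0],[[0,-12,-4],[0,0,0],0],[[0,-12,-4],[0,0,0],0],[[0,-12,-4],[0,0,0],0],[[0,-12,-4],[0,0,0],0]]'; python3 - <<'E'
from h import *
goal([.5487,-.1623,.400],72.3);o=status.get_obs();print(o['joint_positions'].round(2),o['ee_pos'])
c=o['ee_pos'][:2]
for n in('scene','side','wrist'):
    f=grab(n,n+'2');P=cloud(f);d=f['depth']>0
    m=d&(np.linalg.norm(P[...,:2]-[.5487,-.1623],axis=2)<.06)
    for nm,lo,hi in(('captop',.268,.278),('capwall',.222,.235),('plung',.181,.192),('head',.166,.174),('capall',.21,.3)):
        k=P[m&(P[...,2]>lo)&(P[...,2]<hi)&(np.linalg.norm(P[...,:2]-c,axis=2)<.029)]
        if len(k)>5:print(n,nm,len(k),k.min(0).round(4),k.max(0).round(4),np.median(k,0).round(4))
E
```

```text
time_s: 5.8
ee_pos: [0.5479, -0.1411, 0.3992]
ee_rot: [0.243, 1.561, -0.244]
wrist_force: [0.1, 0.0, -4.8]
opening: 0.0531
time_s: 6.3
ee_pos: [0.5422, -0.1463, 0.4013]
ee_rot: [0.237, 1.558, -0.236]
wrist_force: [0.8, 0.4, -4.4]
opening: 0.0529
shift [  1.3 -13.4  10.9] turn [ 0.008 -0.    -0.001] deg 0.5
shift [  1.3 -13.4  10.9] turn [-3.133e+00  1.000e-03 -1.000e-03] deg 179.5
[ 0.38  0.32 -0.2   1.79  0.07  1.04  1.42] [ 0.54222881 -0.14630148  0.40126859]
scene captop 420 [ 0.5168 -0.1749  0.2681] [ 0.5706 -0.1209  0.2779] [ 0.5488 -0.1486  0.2743]
scene capwall 87 [ 0.5409 -0.1742  0.222 ] [ 0.5704 -0.1232  0.235 ] [ 0.561  -0.1632  0.2281]
scene plung 44 [ 0.5364 -0.1739  0.1819] [ 0.5572 -0.1569  0.192 ] [ 0.5485 -0.1683  0.1904]
scene head 13 [ 0.5603 -0.1611  0.1668] [ 0.5694 -0.1459  0.1732] [ 0.5658 -0.1526  0.1695]
scene capall 852 [ 0.5168 -0.1751  0.2174] [ 0.5711 -0.1209  0.2999] [ 0.558  -0.1495  0.2697]
side captop 315 [ 0.515  -0.1688  0.2681] [ 0.5682 -0.119   0.277 ] [ 0.5301 -0.1436  0.2735]
side capwall 99 [ 0.5137 -0.1745  0.2221] [ 0.5447 -0.1237  0.235 ] [ 0.5222 -0.1607  0.2273]
side plung 144 [ 0.5344 -0.1734  0.1812] [ 0.5595 -0.1497  0.1919] [ 0.5442 -0.1627  0.1896]
side head 49 [ 0.5264 -0.1736  0.1662] [ 0.5356 -0.1445  0.1739] [ 0.53   -0.1633  0.1697]
side capall 833 [ 0.5137 -0.1745  0.216 ] [ 0.5682 -0.1174  0.2998] [ 0.5236 -0.1535  0.2648]
wrist captop 14446 [ 0.5162 -0.1747  0.268 ] [ 0.5659 -0.1173  0.2773] [ 0.5375 -0.1452  0.2745]
wrist capwall 315 [ 0.5177 -0.1712  0.222 ] [ 0.5451 -0.119   0.235 ] [ 0.527  -0.1268  0.2299]
wrist plung 151 [ 0.5372 -0.1605  0.1814] [ 0.547  -0.1502  0.1919] [ 0.5408 -0.1554  0.1902]
wrist head 91 [ 0.5277 -0.1725  0.1661] [ 0.5536 -0.1418  0.174 ] [ 0.5285 -0.1623  0.1704]
wrist capall 19477 [ 0.5133 -0.1747  0.2172] [ 0.5659 -0.1173  0.3   ] [ 0.5333 -0.1437  0.274 ]
```

View pics/side2.png

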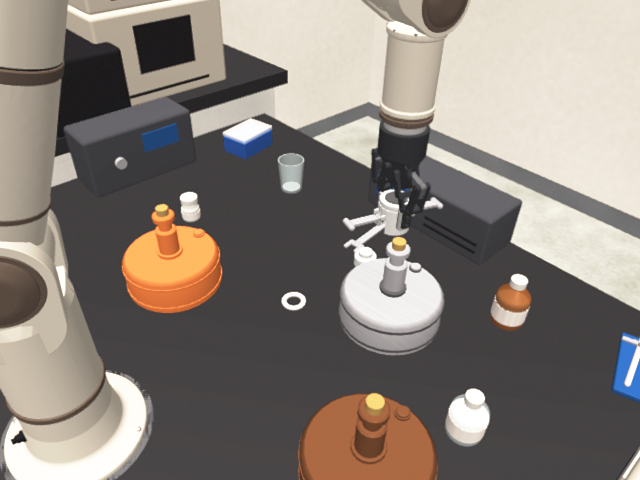

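The side view shows the cap held level at (395,210), arms still out, just short of the adaptor (398,245). Next I'll fit the adaptor axis with a known-radius circle.

```bash
python3 - <<'E'
from h import *
from scipy.optimize import least_squares
def fit(k,r,c0):
    return least_squares(lambda c:np.linalg.norm(k[:,:2]-c,axis=1)-r,c0,loss='soft_l1',f_scale=.001)
for n in('scene0','side0','side2','wrist2'):
    f=pickle.load(open(n+'.pkl','rb'));P=cloud(f);m=(f['depth']>0)&(np.linalg.norm(P[...,:2]-[.548,-.1622],axis=2)<.03)
    for nm,lo,hi,r in(('head',.164,.171,.0208),('body',.1,.13,.0203),('plung',.180,.186,.012)):
        k=P[m&(P[...,2]>lo)&(P[...,2]<hi)]
        if len(k)>20:
            s=fit(k,r,[.548,-.162]);print(n,nm,len(k),s.x.round(4),'rms',np.sqrt(np.mean((np.linalg.norm(k[:,:2]-s.x,axis=1)-r)**2)).round(4))
    k=P[m&(P[...,2]>.183)&(P[...,2]<.2)];k=k[np.linalg.norm(k[:,:2]-[.548,-.162],axis=1)<.008]; print('  plunger top z',np.median(k[:,2]).round(4),len(k))
    k=P[m&(P[...,2]>.168)&(P[...,2]<.183)];q=np.linalg.norm(k[:,:2]-[.548,-.162],axis=1);k=k[(q>.0135)&(q<.018)];print('  head top z',np.median(k[:,2]).round(4),len(k))
for n in('scene2','side2'):
    f=pickle.load(open(n+'.pkl','rb'));P=cloud(f);k=P[(f['depth']>0)&(P[...,2]>.222)&(P[...,2]<.24)&(np.linalg.norm(P[...,:2]-[.542,-.146],axis=2)<.0285)]
    print(n,'cap',fit(k,.027,[.542,-.146]).x.round(4),len(k))
o=status.get_obs();print(o['ee_pos'].round(4))
E
python3 -m inch '[[[0,0,0],[0,0,0],0],[[0,0,0],[0,0,0],0]]'
```

```text
scene0 head 38 [ 0.5474 -0.1616] rms 0.001
scene0 body 205 [ 0.5476 -0.1616] rms 0.0009
scene0 plung 26 [ 0.5476 -0.162 ] rms 0.0014
  plunger top z 0.1914 31
  head top z 0.1777 61
side0 head 67 [ 0.5489 -0.1602] rms 0.0011
side0 body 288 [ 0.5486 -0.1603] rms 0.001
side0 plung 33 [ 0.5483 -0.1604] rms 0.001
  plunger top z 0.1904 43
  head top z 0.177 73
side2 head 66 [ 0.5489 -0.1602] rms 0.001
side2 body 295 [ 0.5487 -0.1603] rms 0.0011
side2 plung 47 [ 0.5489 -0.1602] rms 0.0014
  plunger top z 0.1907 41
  head top z 0.1768 84
wrist2 head 65 [ 0.5488 -0.1621] rms 0.0002
wrist2 body 162 [ 0.5488 -0.1622] rms 0.0002
wrist2 plung 27 [ 0.5486 -0.1624] rms 0.0002
  plunger top z 0.1913 20
  head top z 0.1778 125
scene2 cap [ 0.5426 -0.1466] 87
side2 cap [ 0.5442 -0.1467] 130
[ 0.5423 -0.1468  0.4015]
time_s: 6.65
ee_pos: [0.5422, -0.1475, 0.4015]
ee_rot: [0.237, 1.558, -0.237]
wrist_force: [0.1, 0.6, -5.5]
opening: 0.0534
```

```bash
python3 - <<'E'
from h import *
goal([.5477,-.1614,.372],72.3)
E
```

```text
shift [ 29.5 -11.7   9.4] turn [ 0.007  0.    -0.   ] deg 0.4
shift [ 29.5 -11.7   9.4] turn [-3.135  0.     0.   ] deg 179.6
```

```bash
python3 -m inch '[[[0,-6,5],[0,0,0],0],[[3,-12,9.5],[0,0,0],0],[[12,-12,9.5],[0,0,0],0],[[23,-12,9.5],[0,0,0],0],[[29,-12,9.5],[0,0,0],0]]';python3 -m inch '[[[0,0,0],[0,0,0],0],[[0,0,0],[0,0,0],0],[[0,0,0],[0,0,0],0]]'; python3 - <<'E'
from h import *
from scipy.optimize import least_squares
goal([.5477,-.1614,.372],72.3);o=status.get_obs();print(o['ee_pos'].round(4))
def fit(k,r,c0): return least_squares(lambda c:np.linalg.norm(k[:,:2]-c,axis=1)-r,c0,loss='soft_l1',f_scale=.001)
t=o['ee_pos'][:2]
for n in('scene','side','wrist'):
    f=grab(n,n+'3');P=cloud(f);d=f['depth']>0;z=o['ee_pos'][2]
    D=np.linalg.norm(P[...,:2]-t,axis=2)
    k=P[d&(P[...,2]>z-.178)&(P[...,2]<z-.162)&(D<.0285)&(D>.024)];b=P[d&(P[...,2]>.1)&(P[...,2]<.13)&(np.linalg.norm(P[...,:2]-[.548,-.162],axis=2)<.03)]
    # exclude finger/hinge sectors: keep residual <2mm
    print(n,'cap',len(k),fit(k,.027,t).x.round(4) if len(k)>10 else '','body',len(b),fit(b,.0203,t).x.round(4) if len(b)>10 else '')
f=pickle.load(open('scene3.pkl','rb'));u,v=proj(f,[[.548,-.162,.19]])[0].astype(int);print(u,v)
g=pickle.load(open('side3.pkl','rb'));u2,v2=proj(g,[[.548,-.162,.19]])[0].astype(int)
c=lambda f,u,v:cv2.resize(f['img'][v-60:v+50,u-40:u+40],None,fx=5,fy=5,interpolation=2)
cv2.imwrite('pics/c3.png',np.hstack([c(f,u,v),c(g,u2,v2)])[...,::-1])
E
```

```text
time_s: 7.15
ee_pos: [0.5469, -0.1618, 0.3704]
ee_rot: [0.238, 1.561, -0.237]
wrist_force: [0.2, 0.7, -4.4]
opening: 0.0531
time_s: 7.45
ee_pos: [0.5478, -0.1618, 0.3728]
ee_rot: [0.237, 1.557, -0.237]
wrist_force: [-0.1, 0.1, -3.5]
opening: 0.0528
shift [ 0.8  0.4 -0.2] turn [ 0.006  0.001 -0.   ] deg 0.4
shift [ 0.8  0.4 -0.2] turn [-3.135e+00  0.000e+00  1.000e-03] deg 179.6
[ 0.5478 -0.1618  0.3728]
scene cap 75 [ 0.5484 -0.1625] body 200 [ 0.5477 -0.1616]
side cap 89 [ 0.5489 -0.1615] body 289 [ 0.5485 -0.1604]
wrist cap 473 [ 0.549  -0.1631] body 143 [ 0.5488 -0.1622]
253 248
```

View pics/c3.png

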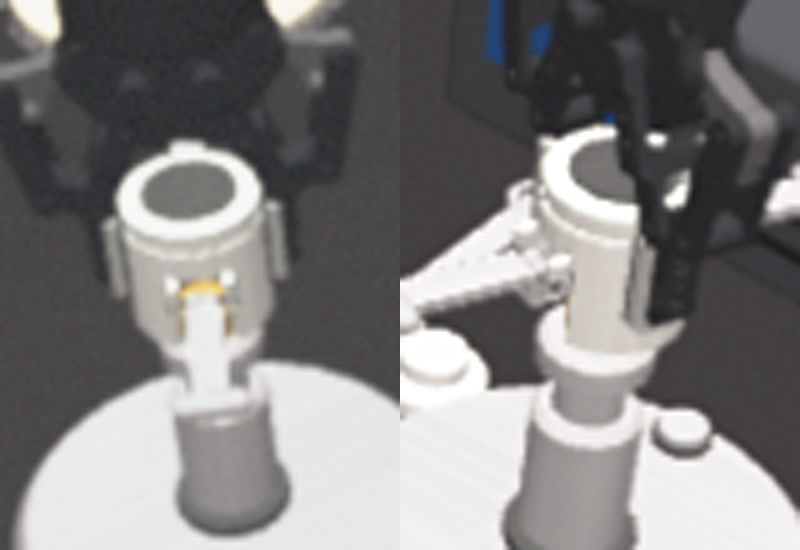

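The crops show the cap directly above the head, with the plunger visible through the arm slot. All three cameras agree that the cap is about 1 mm off. Correcting that, then lowering slowly.

```bash
python3 -m inch '[[[0,0.8,-0.7],[0,0,0],0],[[3,0.8,-0.7],[0,0,0],0],[[6,0.8,-0.7],[0,0,0],0],[[9,0.8,-0.7],[0,0,0],0],[[9,0.8,-0.7],[0,0,0],0]]';python3 -m inch '[[[2,0,0],[0,0,0],0],[[4,0,0],[0,0,0],0],[[6,0,0],[0,0,0],0],[[6,0,0],[0,0,0],0]]';python3 -m inch '[[[2,0,0],[0,0,0],0],[[4,0,0],[0,0,0],0],[[6,0,0],[0,0,0],0],[[6,0,0],[0,0,0],0]]'
```

```text
time_s: 8.1
ee_pos: [0.5468, -0.161, 0.3627]
ee_rot: [0.238, 1.559, -0.238]
wrist_force: [0.4, -0.3, -3.5]
opening: 0.0532
time_s: 8.5
ee_pos: [0.547, -0.161, 0.357]
ee_rot: [0.238, 1.558, -0.238]
wrist_force: [0.2, 0.2, -3.4]
opening: 0.0533
time_s: 8.9
ee_pos: [0.547, -0.1609, 0.351]
ee_rot: [0.238, 1.558, -0.237]
wrist_force: [-0.3, -0.4, -4.1]
opening: 0.0531
```

```bash
for i in 1; do python3 -m inch '[[[3,0,0],[0,0,0],0],[[6,0,0],[0,0,0],0],[[9,0,0],[0,0,0],0],[[12,0,0],[0,0,0],0],[[12,0,0],[0,0,0],0]]'; python3 -m inch '[[[2,0,0],[0,0,0],0],[[4,0,0],[0,0,0],0],[[6,0,0],[0,0,0],0],[[6,0,0],[0,0,0],0]]';python3 -m inch '[[[1,0,0],[0,0,0],0],[[2,0,0],[0,0,0],0],[[3,0,0],[0,0,0],0],[[4,0,0],[0,0,0],0]]';python3 -m inch '[[[1,0,0],[0,0,0],0],[[2,0,0],[0,0,0],0],[[3,0,0],[0,0,0],0],[[4,0,0],[0,0,0],0]]'; done
```

```text
time_s: 9.4
ee_pos: [0.5469, -0.1609, 0.3388]
ee_rot: [0.238, 1.559, -0.237]
wrist_force: [-0.2, 0.6, -4.5]
opening: 0.0526
time_s: 9.8
ee_pos: [0.547, -0.161, 0.3331]
ee_rot: [0.238, 1.558, -0.238]
wrist_force: [0.1, -0.2, -4.7]
opening: 0.0535
time_s: 10.2
ee_pos: [0.5471, -0.161, 0.3294]
ee_rot: [0.238, 1.558, -0.238]
wrist_force: [-0.0, -0.2, -5.4]
opening: 0.053
time_s: 10.6
ee_pos: [0.5471, -0.161, 0.3267]
ee_rot: [0.237, 1.557, -0.238]
wrist_force: [-4.9, 0.7, 6.3]
opening: 0.0529
```

Plunger contact at about 0.328. Pressing on in 1 mm rows.

```bash
python3 -m inch '[[[1,0,0],[0,0,0],0],[[2,0,0],[0,0,0],0],[[3,0,0],[0,0,0],0],[[4,0,0],[0,0,0],0]]';python3 -m inch '[[[1,0,0],[0,0,0],0],[[2,0,0],[0,0,0],0]]'; python3 -m inch '[[[1,0,0],[0,0,0],0]]'; python3 -m inch '[[[1,0,0],[0,0,0],0]]'
```

```text
time_s: 11.0
ee_pos: [0.5471, -0.161, 0.3228]
ee_rot: [0.237, 1.557, -0.238]
wrist_force: [-4.7, 1.1, 7.2]
opening: 0.0534
time_s: 11.2
ee_pos: [0.5471, -0.1609, 0.3208]
ee_rot: [0.237, 1.557, -0.238]
wrist_force: [-4.7, 0.7, 6.9]
opening: 0.0534
time_s: 11.3
ee_pos: [0.5471, -0.161, 0.3197]
ee_rot: [0.237, 1.557, -0.238]
wrist_force: [-4.1, 0.4, 6.7]
opening: 0.0529
time_s: 11.4
ee_pos: [0.5471, -0.161, 0.3187]
ee_rot: [0.237, 1.557, -0.238]
wrist_force: [-4.0, 1.8, 6.9]
opening: 0.0532
```

```bash
python3 -m inch '[[[0.7,0,0],[0,0,0],0]]'; python3 -m inch '[[[0.7,0,0],[0,0,0],0]]'; python3 -m inch '[[[0.6,0,0],[0,0,0],0]]'
```

```text
time_s: 11.5
ee_pos: [0.5471, -0.161, 0.318]
ee_rot: [0.237, 1.557, -0.238]
wrist_force: [-4.6, 1.4, 5.5]
opening: 0.0534
time_s: 11.6
ee_pos: [0.5471, -0.161, 0.3175]
ee_rot: [0.237, 1.557, -0.238]
wrist_force: [-6.1, 1.2, 12.7]
opening: 0.0531
time_s: 11.7
ee_pos: [0.5472, -0.161, 0.3175]
ee_rot: [0.237, 1.557, -0.238]
wrist_force: [-8.3, 1.2, 15.5]
opening: 0.0531
```

```bash
python3 -m inch '[[[0.6,0,0],[0,0,0],0]]'; python3 -m inch '[[[0.5,0,0],[0,0,0],0],[[0.5,0,0],[0,0,0],0]]'
```

```text
time_s: 11.8
ee_pos: [0.5472, -0.161, 0.3174]
ee_rot: [0.237, 1.557, -0.238]
wrist_force: [-9.1, 1.5, 19.4]
opening: 0.0534
time_s: 12.0
ee_pos: [0.5472, -0.1609, 0.3174]
ee_rot: [0.237, 1.557, -0.238]
wrist_force: [-11.1, 2.0, 19.1]
opening: 0.053
```

Firm stop at 0.3174, seat ≈ 0.180, which matches the view of the head top at 0.1775. Unloading, releasing and backing off upward.

```bash
python3 -m inch '[[[-1,0,0],[0,0,0],0],[[-1.6,0,0],[0,0,0],0],[[-1.6,0,0],[0,0,0],0]]'; python3 -m inch '[[[0,0,0],[0,0,0],0.68],[[0,0,0],[0,0,0],0.75],[[0,0,0],[0,0,0],0.85],[[0,0,0],[0,0,0],1],[[0,0,0],[0,0,0],1]]';python3 -m inch '[[[-5,0,0],[0,0,0],1],[[-20,0,0],[0,0,0],1],[[-45,0,0],[0,0,0],1],[[-75,0,0],[0,0,0],1],[[-95,0,0],[0,0,0],1]]';python3 -m inch '[[[0,0,0],[0,0,0],1],[[0,0,0],[0,0,0],0.5],[[0,0,0],[0,0,0],0]]'
python3 - <<'E'
from h import *
F={n:grab(n,n+'4') for n in('scene','side','wrist')}
P=cloud(F['wrist']);d=F['wrist']['depth']>0
D=np.linalg.norm(P[...,:2]-[.548,-.162],axis=2)
for n in F:
    P=cloud(F[n]);d=F[n]['depth']>0;D=np.linalg.norm(P[...,:2]-[.548,-.1615],axis=2)
    k=P[d&(D<.024)&(P[...,2]>.17)&(P[...,2]<.215)];print(n,'top z',len(k),np.median(k[:,2]).round(4))
    a=P[d&(D>.045)&(D<.095)&(P[...,2]>.1)&(P[...,2]<.25)];ux=np.array([np.cos(np.radians(-17.7)),np.sin(np.radians(-17.7))])
    for s in(1,-1):
        k=a[(a[:,:2]-[.548,-.1615])@ux*s>.045]
        if len(k)<10: continue
        r=(k[:,:2]-[.548,-.1615]);print(' arm',s,len(k),'yaw',np.degrees(np.arctan2(*(s*r.mean(0))[::-1])).round(1),'z by r',[(q,np.median(k[(np.abs(np.hypot(*r.T)-q)<.005),2]).round(4)) for q in(.05,.06,.07,.08,.088)])
f,g=F['scene'],F['side']
c=lambda f:(lambda u,v:cv2.resize(f['img'][v-60:v+60,u-60:u+60],None,fx=3.3,fy=3.3,interpolation=2))(*proj(f,[[.548,-.162,.16]])[0].astype(int))
cv2.imwrite('pics/c4.png',np.hstack([c(f),c(g)])[...,::-1])
goal([.548,-.1615,.36],72.3)
E
```

```text
time_s: 12.3
ee_pos: [0.5471, -0.161, 0.3175]
ee_rot: [0.237, 1.557, -0.238]
wrist_force: [-5.0, 1.3, 8.1]
opening: 0.0529
time_s: 12.8
ee_pos: [0.5472, -0.161, 0.3158]
ee_rot: [0.238, 1.558, -0.238]
wrist_force: [0.6, 0.1, 0.7]
opening: 0.0855
time_s: 13.3
ee_pos: [0.5476, -0.161, 0.4144]
ee_rot: [0.237, 1.554, -0.238]
wrist_force: [1.8, 1.0, -0.0]
opening: 0.0856
time_s: 13.6
ee_pos: [0.5467, -0.1609, 0.4103]
ee_rot: [0.238, 1.559, -0.238]
wrist_force: [0.3, -0.4, 0.3]
opening: 0.0591
scene top z 299 0.1911
 arm 1 184 yaw -17.3 z by r [(0.05, np.float64(0.1625)), (0.06, np.float64(0.1623)), (0.07, np.float64(0.1609)), (0.08, np.float64(0.1606)), (0.088, np.float64(0.1601))]
 arm -1 92 yaw -17.0 z by r [(0.05, np.float64(nan)), (0.06, np.float64(0.1648)), (0.07, np.float64(0.1649)), (0.08, np.float64(0.1652)), (0.088, np.float64(0.1665))]
side top z 384 0.1903
 arm 1 185 yaw -18.3 z by r [(0.05, np.float64(0.1612)), (0.06, np.float64(0.1608)), (0.07, np.float64(0.1601)), (0.08, np.float64(0.1596)), (0.088, np.float64(0.1601))]
 arm -1 231 yaw -15.8 z by r [(0.05, np.float64(0.1634)), (0.06, np.float64(0.1633)), (0.07, np.float64(0.1636)), (0.08, np.float64(0.1644)), (0.088, np.float64(0.1648))]
wrist top z 4385 0.1909
 arm 1 1133 yaw -17.4 z by r [(0.05, np.float64(0.1625)), (0.06, np.float64(0.1618)), (0.07, np.float64(0.1611)), (0.08, np.float64(0.1605)), (0.088, np.float64(0.1612))]
 arm -1 2051 yaw -16.6 z by r [(0.05, np.float64(0.1643)), (0.06, np.float64(0.1644)), (0.07, np.float64(0.1647)), (0.08, np.float64(0.1653)), (0.088, np.float64(0.1662))]
shift [49.8 -0.2  1.4] turn [ 0.006 -0.002 -0.   ] deg 0.4
shift [49.8 -0.2  1.4] turn [-3.135e+00  0.000e+00 -3.000e-03] deg 179.6
  return _methods._mean(a, axis=axis, dtype=dtype,
  ret = ret.dtype.type(ret / rcount)
```

View pics/c4.png

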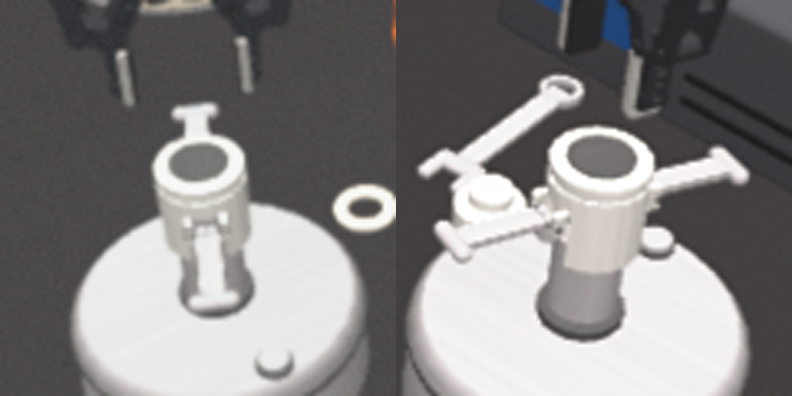

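The cap sits over the adaptor head with both arms out. Its top at 0.1908 agrees with home. Checking its tilt before the arms.

```bash
python3 - <<'E'
from h import *
for n in('wrist4','side4','scene4','wrist3'):
    f=pickle.load(open(n+'.pkl','rb'));P=cloud(f);z0=.1908 if n[-1]=='4' else .2458
    k=P[(f['depth']>0)&(np.linalg.norm(P[...,:2]-[.548,-.1615],axis=2)<.026)&(abs(P[...,2]-z0)<.005)]
    A=np.c_[k[:,:2]-[.548,-.1615],np.ones(len(k))];c=np.linalg.lstsq(A,k[:,2],rcond=None)[0]
    ux=np.array([.953,-.304]);print(n,len(k),'slope deg along cap x,y',np.degrees(c[:2]@ux).round(2),np.degrees(c[:2]@[.304,.953]).round(2),'z',c[2].round(4),'ctr',((k.min(0)+k.max(0))/2).round(4))
    D=P[...,:2]-[.548,-.1615];s=D@ux;t=D@np.array([.304,.953])
    m=(f['depth']>0)&(abs(t)<.02)&(P[...,2]>.14)&(P[...,2]<.24)
    print('   arm end r',[np.percentile((s*q)[m],99.8).round(4) for q in(1,-1)])
E
python3 -m inch '[[[0,0,0],[0,0,0],0],[[0,0,0],[0,0,0],0]]'
```

```text
wrist4 5163 slope deg along cap x,y 0.7 -0.23 z 0.1906 ctr [ 0.5479 -0.1615  0.1896]
   arm end r [np.float64(0.0886), np.float64(0.0901)]
side4 449 slope deg along cap x,y 0.15 1.45 z 0.19 ctr [ 0.5485 -0.1612  0.1899]
   arm end r [np.float64(0.0881), np.float64(0.5081)]
scene4 340 slope deg along cap x,y -0.7 0.06 z 0.1909 ctr [ 0.5482 -0.1617  0.1904]
   arm end r [np.float64(0.0918), np.float64(0.0869)]
wrist3 13340 slope deg along cap x,y 2.51 -0.44 z 0.2461 ctr [ 0.5464 -0.1616  0.2447]
   arm end r [np.float64(-0.0052), np.float64(0.0893)]
time_s: 13.95
ee_pos: [0.5471, -0.161, 0.4104]
ee_rot: [0.238, 1.559, -0.237]
wrist_force: [-0.3, 0.3, 0.8]
opening: 0.0047
```

Cap upright (tilt under 1°). Plan for the arms: closed fingers, tool tilted 0.45 rad so the tips lean inward, following the arm's arc at about 42 mm from its hinge.

```bash
cat >> h.py <<'E'
def tips(s,pts,phi=.45,yaw=-17.3,c=(.548,-.1615),zh=.1618):
    o=status.get_obs();R0=Ro.from_rotvec(o['ee_rot']);a=np.radians(yaw);u=np.array([np.cos(a),np.sin(a),0]);z=np.array([0,0,1.])
    y=np.array([-u[1],u[0],0]);x=-z*np.cos(phi)-s*u*np.sin(phi);R=Ro.from_matrix(np.stack([x,y,np.cross(x,y)],1))
    print('turn',(R0.inv()*R).as_rotvec().round(3),'F',o['wrist_force'].round(1),'j',o['joint_positions'].round(2))
    h=np.array([*c,zh])+s*.031*u; t=o['ee_pos']+.173*R0.apply([1,0,0]); print('tip now out,up(mm)',round(s*(t-h)@u*1e3,1),round((t-h)[2]*1e3,1),'lat',round((t-h)@y*1e3,1))
    for q in pts:
        T=h+s*u*q[0]/1e3+z*q[1]/1e3-.173*x; print(q,(R0.inv().apply(T-o['ee_pos'])*1e3).round(1))
E
python3 - <<'E'
from h import *
tips(1,[(42,60),(42,20)]);tips(-1,[(42,60)])
E
```

```text
turn [-0.001  0.449 -0.   ] F [-0.3  0.3  0.8] j [ 0.4   0.33 -0.2   1.76  0.07  1.07  1.45]
tip now out,up(mm) -32.2 75.6 lat 0.2
(42, 60) [ 3.270e+01 -1.000e-01  1.493e+02]
(42, 20) [ 7.270e+01 -1.000e-01  1.494e+02]
turn [-0.001 -0.451  0.   ] F [-0.3  0.3  0.8] j [ 0.4   0.33 -0.2   1.76  0.07  1.07  1.45]
tip now out,up(mm) -29.8 75.6 lat 0.2
(42, 60) [  33.    -0.3 -147.2]
```

```bash
python3 -m inch '[[[0,0,25],[0,0.06,0],0],[[0,0,60],[0,0.16,0],0],[[5,0,95],[0,0.27,0],0],[[15,0,125],[0,0.38,0],0],[[30,0,149],[0,0.45,0],0]]'; python3 -m inch '[[[0,0,0],[0,0,0],0],[[0,0,0],[0,0,0],0],[[0,0,0],[0,0,0],0]]'; python3 - <<'E'
from h import *
tips(1,[(42,10),(40,-8),(39,-16),(39,-26),(39,-35),(33,-40),(27,-43),(20,-46),(15,-47)])
E
```

```text
time_s: 14.45
ee_pos: [0.691, -0.2061, 0.3806]
ee_rot: [0.306, 2.005, -0.192]
wrist_force: [0.5, -0.6, -0.9]
opening: -0.0003
time_s: 14.75
ee_pos: [0.689, -0.2052, 0.3825]
ee_rot: [0.305, 2.001, -0.192]
wrist_force: [0.0, -0.7, 0.4]
opening: -0.0004
turn [-0.001  0.002 -0.   ] F [ 0.  -0.7  0.4] j [ 0.34  0.78 -0.16  1.13  0.07  1.68  1.46]
tip now out,up(mm) 41.7 64.8 lat 0.2
(42, 10) [49.2 -0.2 24.4]
(40, -8) [66.3 -0.2 30.4]
(39, -16) [74.  -0.2 32.9]
(39, -26) [83.  -0.2 37.3]
(39, -35) [91.1 -0.2 41.2]
(33, -40) [98.2 -0.2 37.9]
(27, -43) [103.5  -0.2  33.8]
(20, -46) [109.2  -0.2  28.8]
(15, -47) [112.3  -0.2  24.7]
```

```bash
python3 -m inch '[[[12,0,6],[0,0,0],0],[[25,0,12],[0,0,0],0],[[38,0,19],[0,0,0],0],[[47,0,23.5],[0,0,0],0],[[49,0,24.5],[0,0,0],0]]'; python3 -m inch '[[[4,0,1.5],[0,0,0],0],[[8,0,3],[0,0,0],0],[[12,0,4.5],[0,0,0],0],[[17,0,6],[0,0,0],0]]'; python3 -m inch '[[[4,0,1],[0,0,0],0],[[8,0,2.5],[0,0,0],0],[[12,0,4.5],[0,0,0],0],[[17,0,7],[0,0,0],0]]'; python3 - <<'E'
from h import *
tips(1,[(39,-35),(36,-37.5),(33,-40),(30,-41.5),(27,-43),(23.5,-44.5),(20,-46),(15,-47),(12.9,-47)])
E
```

```text
time_s: 15.25
ee_pos: [0.6893, -0.2055, 0.3237]
ee_rot: [0.306, 2.006, -0.191]
wrist_force: [0.5, -0.4, -0.1]
opening: 0.0001
time_s: 15.65
ee_pos: [0.6883, -0.2051, 0.3088]
ee_rot: [0.305, 2.002, -0.192]
wrist_force: [-1.0, 0.3, 2.8]
opening: -0.0
time_s: 16.05
ee_pos: [0.6873, -0.2048, 0.2901]
ee_rot: [0.305, 2.002, -0.192]
wrist_force: [-0.1, -0.1, 4.6]
opening: -0.0002
turn [-0.001  0.001 -0.   ] F [-0.1 -0.1  4.6] j [ 0.35  0.86 -0.16  1.2   0.08  1.54  1.46]
tip now out,up(mm) 39.8 -27.5 lat 0.2
(39, -35) [ 7.1 -0.1  2.7]
(36, -37.5) [10.6 -0.1  1.1]
(33, -40) [14.2 -0.1 -0.5]
(30, -41.5) [16.8 -0.1 -2.6]
(27, -43) [19.5 -0.1 -4.6]
(23.5, -44.5) [22.4 -0.1 -7.1]
(20, -46) [25.2 -0.1 -9.6]
(15, -47) [ 28.3  -0.1 -13.7]
(12.9, -47) [ 29.2  -0.1 -15.6]
```

The arm moves with about 4 N, which is hinge friction only. Continuing along the arc.

```bash
python3 -m inch '[[[3.5,0,1.5],[0,0,0],0],[[7,0,2.7],[0,0,0],0],[[10.6,0,1.1],[0,0,0],0],[[14.2,0,-0.5],[0,0,0],0]]'; python3 -m inch '[[[2.6,0,-2],[0,0,0],0],[[5.3,0,-4.1],[0,0,0],0],[[8.2,0,-6.6],[0,0,0],0],[[11,0,-9.1],[0,0,0],0]]'; python3 - <<'E'
from h import *
tips(1,[(20,-46),(17,-47),(15,-47),(12.9,-47),(11,-47)])
E
```

```text
time_s: 16.45
ee_pos: [0.681, -0.2029, 0.277]
ee_rot: [0.305, 2.001, -0.192]
wrist_force: [2.3, -1.3, 1.7]
opening: 0.0001
time_s: 16.85
ee_pos: [0.6682, -0.1989, 0.2711]
ee_rot: [0.305, 2.002, -0.192]
wrist_force: [4.5, -1.6, -1.6]
opening: 0.0001
turn [-0.001  0.001 -0.   ] F [ 4.5 -1.6 -1.6] j [ 0.35  0.84 -0.16  1.28  0.08  1.48  1.46]
tip now out,up(mm) 19.8 -46.5 lat 0.1
(20, -46) [-0.6 -0.   0.1]
(17, -47) [ 1.6 -0.  -2.2]
(15, -47) [ 2.5 -0.  -4. ]
(12.9, -47) [ 3.4 -0.1 -5.9]
(11, -47) [ 4.2 -0.1 -7.6]
```

```bash
python3 -m inch '[[[0.8,0,-1.5],[0,0,0],0],[[1.5,0,-3],[0,0,0],0],[[2.2,0,-4.5],[0,0,0],0],[[3,0,-6],[0,0,0],0]]'; python3 -m inch '[[[0.4,0,-0.9],[0,0,0],0]]'; python3 -m inch '[[[0.4,0,-0.9],[0,0,0],0]]'; python3 -m inch '[[[0.4,0,-0.9],[0,0,0],0]]'; python3 - <<'E'
from h import *
tips(1,[])
E
```

```text
time_s: 17.25
ee_pos: [0.6619, -0.1969, 0.2712]
ee_rot: [0.306, 2.003, -0.192]
wrist_force: [3.6, -0.4, -4.0]
opening: 0.0001
time_s: 17.35
ee_pos: [0.6609, -0.1966, 0.2712]
ee_rot: [0.306, 2.003, -0.192]
wrist_force: [3.5, -1.6, -3.0]
opening: 0.0001
time_s: 17.45
ee_pos: [0.66, -0.1963, 0.2712]
ee_rot: [0.306, 2.003, -0.192]
wrist_force: [2.8, -0.6, -3.1]
opening: -0.0001
time_s: 17.55
ee_pos: [0.6591, -0.196, 0.2713]
ee_rot: [0.306, 2.003, -0.192]
wrist_force: [3.9, -0.7, -2.8]
opening: 0.0002
turn [-0.001 -0.    -0.   ] F [ 3.9 -0.7 -2.8] j [ 0.35  0.83 -0.16  1.31  0.08  1.46  1.45]
tip now out,up(mm) 10.0 -46.3 lat 0.2
```

```bash
for i in 1; do python3 -m inch '[[[0.4,0,-0.9],[0,0,0],0]]'; python3 -m inch '[[[0.4,0,-0.9],[0,0,0],0]]'; python3 -m inch '[[[0.4,0,-0.9],[0,0,0],0]]';python3 -m inch '[[[0.4,0,-0.9],[0,0,0],0]]'; done | grep -E 'pos|force'
```

```text
ee_pos: [0.6581, -0.1957, 0.2713]
wrist_force: [3.6, -0.6, -3.3]
ee_pos: [0.6572, -0.1954, 0.2713]
wrist_force: [1.9, -1.3, -3.3]
ee_pos: [0.6566, -0.1952, 0.2714]
wrist_force: [6.2, -1.8, -4.0]
ee_pos: [0.6562, -0.1952, 0.2716]
wrist_force: [8.4, -2.0, -5.0]
```

```bash
python3 -m inch '[[[0.4,0,-0.9],[0,0,0],0],[[0.4,0,-0.9],[0,0,0],0]]'; python3 -m inch '[[[0,0,4],[0,0,0],0],[[-2,0,14],[0,0,0],0],[[-6,0,30],[0,0,0],0],[[-25,0,40],[0,0,0],0],[[-45,0,40],[0,0,0],0]]';python3 -m inch '[[[-30,0,-10],[0,0,0],0],[[-60,0,-20],[0,0,0],0],[[-70,0,-25],[0,0,0],0],[[-70,0,-25],[0,0,0],0]]'
python3 - <<'E'
from h import *
f=grab('scene','scene5');g=grab('side','side5')
c=lambda f:(lambda u,v:cv2.resize(f['img'][v-60:v+60,u-60:u+60],None,fx=3.3,fy=3.3,interpolation=2))(*proj(f,[[.548,-.162,.16]])[0].astype(int))
cv2.imwrite('pics/c5.png',np.hstack([c(f),c(g)])[...,::-1])
for F in(f,g):
    P=cloud(F);D=np.linalg.norm(P[...,:2]-[.548,-.1615],axis=2);k=P[(F['depth']>0)&(D<.024)&(P[...,2]>.17)&(P[...,2]<.215)];print(np.median(k[:,2]))
tips(1,[(42,110)],phi=0)
E
```

```text
time_s: 18.15
ee_pos: [0.6558, -0.195, 0.2719]
ee_rot: [0.305, 1.997, -0.192]
wrist_force: [9.1, -2.5, -6.2]
opening: -0.0
time_s: 18.65
ee_pos: [0.7071, -0.2109, 0.2932]
ee_rot: [0.306, 2.009, -0.191]
wrist_force: [-0.6, 0.6, 0.1]
opening: 0.0004
time_s: 19.05
ee_pos: [0.7152, -0.2133, 0.371]
ee_rot: [0.305, 2.001, -0.192]
wrist_force: [0.5, -0.1, -0.4]
opening: -0.0002
nan
0.19015122592172037
turn [-0.001 -0.453 -0.   ] F [-1.  -0.6 -1.1] j [ 0.34  0.85 -0.16  1.04  0.08  1.71  1.47]
tip now out,up(mm) 67.7 50.0 lat 0.1
(42, 110) [ -25.3   -0.2 -125. ]
  return _methods._mean(a, axis=axis, dtype=dtype,
  ret = ret.dtype.type(ret / rcount)
```

View pics/c5.png

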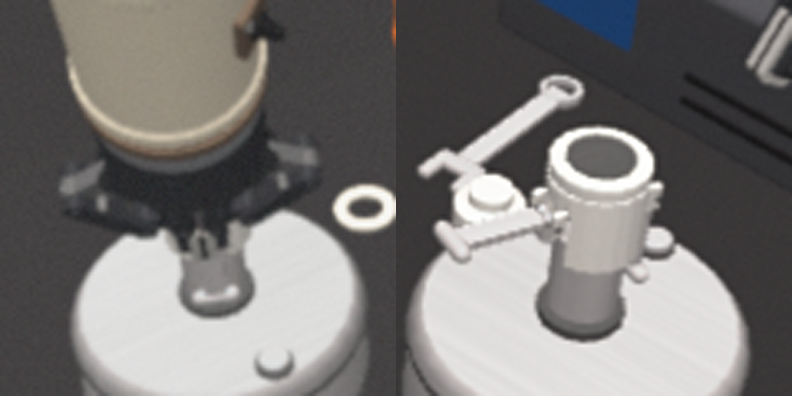

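The side crop shows the +x arm hanging straight down (end at 637,272), the cap still at 0.190 and the -x arm still out (455,240). Going over the cap to arm B.

```bash
python3 -m inch '[[[-25,0,-12],[0,0,0],0],[[-45,0,-30],[0,-0.08,0],0],[[-45,0,-60],[0,-0.2,0],0],[[-35,0,-95],[0,-0.33,0],0],[[-25,0,-125],[0,-0.45,0],0]]'; python3 -m inch '[[[0,0,0],[0,0,0],0],[[0,0,0],[0,0,0],0]]'; python3 - <<'E'
from h import *
tips(-1,[(42,90),(42,60)])
E
```

```text
time_s: 19.65
ee_pos: [0.6161, -0.1826, 0.4439]
ee_rot: [0.237, 1.556, -0.238]
wrist_force: [0.9, -0.8, -0.2]
opening: -0.0002
time_s: 19.85
ee_pos: [0.6163, -0.1828, 0.4443]
ee_rot: [0.238, 1.561, -0.238]
wrist_force: [1.1, -0.2, 0.2]
opening: -0.0002
turn [-0.001 -0.454  0.001] F [ 1.1 -0.2  0.2] j [ 0.38  0.43 -0.19  1.53  0.08  1.19  1.45]
tip now out,up(mm) -101.9 109.5 lat -0.1
(42, 90) [ 3.760e+01 -1.000e-01 -2.197e+02]
(42, 60) [ 6.760e+01 -1.000e-01 -2.196e+02]
```

```bash
python3 -m inch '[[[0,0,-35],[0,-0.05,0],0],[[0,0,-80],[0,-0.15,0],0],[[8,0,-125],[0,-0.25,0],0],[[20,0,-170],[0,-0.35,0],0],[[37,0,-205],[0,-0.45,0],0]]'; python3 -m inch '[[[-6,0,-13],[0,0,0],0],[[-6,0,-13],[0,0,0],0],[[-6,0,-13],[0,0,0],0],[[-6,0,-13],[0,0,0],0]]'; python3 - <<'E'
from h import *
tips(-1,[(42,60),(42,10),(40,-8),(39,-16),(39,-26)])
E
```

```text
time_s: 20.35
ee_pos: [0.422, -0.1219, 0.4083]
ee_rot: [0.17, 1.108, -0.27]
wrist_force: [0.7, 0.6, 1.0]
opening: -0.0002
time_s: 20.75
ee_pos: [0.4116, -0.1184, 0.4098]
ee_rot: [0.17, 1.11, -0.27]
wrist_force: [0.2, -0.5, -0.1]
opening: -0.0002
turn [-0.001  0.002 -0.   ] F [ 0.2 -0.5 -0.1] j [ 0.43 -0.07 -0.22  2.26  0.06  0.5   1.43]
tip now out,up(mm) 36.5 92.3 lat 0.6
(42, 60) [ 26.7  -0.6 -18.7]
(42, 10) [ 71.7  -0.6 -40.6]
(40, -8) [ 88.7  -0.6 -46.6]
(39, -16) [ 96.4  -0.6 -49.2]
(39, -26) [105.4  -0.6 -53.6]
```

```bash
python3 -m inch '[[[15,0,-9],[0,0,0],0],[[30,0,-20],[0,0,0],0],[[45,-0.3,-28],[0,0,0],0],[[60,-0.6,-35],[0,0,0],0],[[70,-0.6,-40],[0,0,0],0]]'; python3 -m inch '[[[0,0,0],[0,0,0],0],[[0,0,0],[0,0,0],0]]'; python3 - <<'E'
from h import *
tips(-1,[(42,10),(40,-8),(39,-16),(39,-26),(39,-35),(33,-40)])
E
```

```text
time_s: 21.25
ee_pos: [0.4051, -0.1172, 0.3271]
ee_rot: [0.17, 1.112, -0.27]
wrist_force: [-0.5, -0.3, -0.0]
opening: 0.0002
time_s: 21.45
ee_pos: [0.4047, -0.117, 0.3281]
ee_rot: [0.17, 1.112, -0.27]
wrist_force: [0.5, 0.4, 0.4]
opening: 0.0003
turn [-0.001 -0.    -0.   ] F [0.5 0.4 0.4] j [ 0.42  0.07 -0.23  2.36  0.23  0.27  1.26]
tip now out,up(mm) 43.9 10.5 lat -0.1
(42, 10) [1.3 0.1 1.4]
(40, -8) [18.3  0.1 -4.6]
(39, -16) [26.   0.1 -7.2]
(39, -26) [ 35.    0.1 -11.5]
(39, -35) [ 43.1   0.1 -15.4]
(33, -40) [ 50.2   0.1 -12.2]
```

Joints 4 and 6 are near their limits here, so I'll use a smaller tilt (0.25) for this arm.

```bash
python3 - <<'E'
from h import *
tips(-1,[(42,15)],phi=.25)
E
```

```text
turn [-0.001  0.2   -0.   ] F [0.5 0.4 0.4] j [ 0.42  0.07 -0.23  2.36  0.23  0.27  1.26]
tip now out,up(mm) 43.9 10.5 lat -0.1
(42, 15) [ 0.2  0.1 38. ]
```

```bash
python3 -m inch '[[[-1,0,10],[0,0.05,0],0],[[-1,0,20],[0,0.1,0],0],[[-1,0,29],[0,0.15,0],0],[[0,0,38],[0,0.2,0],0],[[0,0,38],[0,0.2,0],0]]'; python3 -m inch '[[[0,0,0],[0,0,0],0]]'; python3 - <<'E'
from h import *
tips(-1,[(42,10),(41,3),(40,-5),(39,-13),(39,-20),(39,-28),(38,-35)],phi=.25)
E
```

```text
time_s: 21.95
ee_pos: [0.4384, -0.1275, 0.3462]
ee_rot: [0.2, 1.306, -0.257]
wrist_force: [-0.2, 0.0, -0.0]
opening: -0.0003
time_s: 22.05
ee_pos: [0.4364, -0.127, 0.3448]
ee_rot: [0.2, 1.308, -0.257]
wrist_force: [-0.4, 0.2, -0.1]
opening: 0.0002
turn [-0.001  0.002 -0.   ] F [-0.4  0.2 -0.1] j [ 0.45  0.14 -0.25  2.19  0.11  0.57  1.39]
tip now out,up(mm) 42.7 15.5 lat -0.3
(42, 10) [ 5.5  0.3 -0.4]
(41, 3) [12.5  0.3 -1.1]
(40, -5) [20.5  0.3 -2.2]
(39, -13) [28.5  0.3 -3.2]
(39, -20) [35.3  0.3 -4.9]
(39, -28) [43.   0.3 -6.9]
(38, -35) [50.   0.3 -7.7]
```

```bash
python3 -m inch '[[[5,0.3,0],[0,0,0],0],[[9,0.3,-0.8],[0,0,0],0],[[13,0.3,-1.1],[0,0,0],0],[[17,0.3,-1.6],[0,0,0],0],[[21,0.3,-2.2],[0,0,0],0]]'; python3 -m inch '[[[4,0,-0.5],[0,0,0],0],[[8,0,-1],[0,0,0],0],[[11.5,0,-1.8],[0,0,0],0],[[15,0,-2.7],[0,0,0],0]]';  python3 -m inch '[[[4,0,-1],[0,0,0],0],[[8,0,-2],[0,0,0],0],[[11.5,0,-2.4],[0,0,0],0],[[15,0,-2.8],[0,0,0],0]]'; python3 - <<'E'
from h import *
tips(-1,[(36,-37.5),(33,-39.5),(30,-41.5),(27,-43),(23.5,-44),(20,-45),(16,-45),(12.9,-45),(10,-45)],phi=.25)
E
```

```text
time_s: 22.55
ee_pos: [0.4385, -0.1274, 0.3229]
ee_rot: [0.2, 1.311, -0.257]
wrist_force: [-1.8, -0.0, 3.0]
opening: 0.0001
time_s: 22.95
ee_pos: [0.441, -0.1281, 0.3087]
ee_rot: [0.2, 1.307, -0.257]
wrist_force: [0.2, -0.1, 4.1]
opening: 0.0
time_s: 23.35
ee_pos: [0.4406, -0.1281, 0.2924]
ee_rot: [0.2, 1.311, -0.257]
wrist_force: [-0.9, 0.0, 4.0]
opening: 0.0002
turn [-0.001 -0.001  0.   ] F [-0.9  0.   4. ] j [ 0.42  0.24 -0.22  2.22  0.18  0.44  1.32]
tip now out,up(mm) 38.9 -37.1 lat -0.0
(36, -37.5) [1.1 0.  2.5]
(33, -39.5) [3.8 0.  4.9]
(30, -41.5) [6.5 0.  7.3]
(27, -43) [8.7 0.  9.9]
(23.5, -44) [10.5  0.  13. ]
(20, -45) [12.3  0.  16.1]
(16, -45) [13.3  0.  20. ]
(12.9, -45) [14.1  0.  23. ]
(10, -45) [14.8  0.  25.8]
```

```bash
python3 -m inch '[[[1.2,0,2.5],[0,0,0],0],[[3.8,0,4.9],[0,0,0],0],[[6.5,0,7.3],[0,0,0],0],[[8.7,0,9.9],[0,0,0],0],[[10.5,0,13],[0,0,0],0]]'; python3 -m inch '[[[1.8,0,3.1],[0,0,0],0],[[2.3,0,5],[0,0,0],0],[[2.8,0,7],[0,0,0],0],[[3.2,0,8.5],[0,0,0],0],[[3.6,0,10],[0,0,0],0]]'; python3 - <<'E'
from h import *
tips(-1,[(12,-45),(10,-45),(8,-45)],phi=.25)
E
```

```text
time_s: 23.85
ee_pos: [0.4548, -0.1326, 0.2851]
ee_rot: [0.2, 1.313, -0.257]
wrist_force: [-4.6, 1.1, -2.4]
opening: -0.0001
time_s: 24.35
ee_pos: [0.4656, -0.1359, 0.285]
ee_rot: [0.2, 1.31, -0.257]
wrist_force: [-4.1, 0.5, -3.8]
opening: -0.0003
turn [-0.001 -0.     0.   ] F [-4.1  0.5 -3.8] j [ 0.41  0.29 -0.21  2.17  0.2   0.44  1.31]
tip now out,up(mm) 12.5 -44.4 lat -0.1
(12, -45) [0.7 0.  0.3]
(10, -45) [1.2 0.  2.3]
(8, -45) [1.7 0.  4.2]
```

```bash
for i in 1; do python3 -m inch '[[[0.3,0,1],[0,0,0],0],[[0.6,0,2],[0,0,0],0],[[0.9,0,3],[0,0,0],0]]'; python3 -m inch '[[[0.2,0,1],[0,0,0],0]]'; python3 -m inch '[[[0.2,0,1],[0,0,0],0]]';python3 -m inch '[[[0.2,0,1],[0,0,0],0]]';python3 -m inch '[[[0.2,0,1],[0,0,0],0]]'; done | grep -E 'pos|force'
```

```text
ee_pos: [0.4686, -0.1368, 0.2849]
wrist_force: [-3.2, 1.3, -3.2]
ee_pos: [0.4694, -0.1371, 0.2848]
wrist_force: [-4.4, 1.4, -3.3]
ee_pos: [0.47, -0.1373, 0.2847]
wrist_force: [-6.4, 1.5, -2.7]
ee_pos: [0.4705, -0.1375, 0.2845]
wrist_force: [-7.9, 2.3, -0.8]
ee_pos: [0.4709, -0.1375, 0.2844]
wrist_force: [-11.3, 3.4, 4.0]
```

```bash
python3 -m inch '[[[-0.5,0,-4],[0,0,0],0],[[-3,0,-16],[0,0,0],0],[[-10,0,-36],[0,0,0],0],[[-35,0,-44],[0,0,0],0],[[-70,0,-44],[0,0,0],0]]'; python3 -m inch '[[[-40,0,0],[0,0,0],0],[[-80,0,0],[0,0,0],0],[[-90,0,0],[0,0,0],0],[[-90,0,0],[0,0,0],0]]'
python3 - <<'E'
from h import *
f=grab('scene','scene6');g=grab('side','side6');w=grab('wrist','wrist6')
c=lambda f,z,d=(.548,-.162,.145):(lambda u,v:cv2.resize(f['img'][v-45:v+45,u-40:u+40],None,fx=5,fy=5,interpolation=2))(*proj(f,[d])[0].astype(int))
cv2.imwrite('pics/c6.png',np.hstack([c(f,0),c(g,0)])[...,::-1])
u=np.array([np.cos(np.radians(-17.3)),np.sin(np.radians(-17.3))])
for n,F in(('scene',f),('side',g),('wrist',w)):
    P=cloud(F);D=P[...,:2]-[.548,-.1615];r=np.linalg.norm(D,axis=2);ok=F['depth']>0
    k=P[ok&(r<.024)&(P[...,2]>.17)&(P[...,2]<.215)];print(n,'top',len(k),np.median(k[:,2]).round(4) if len(k) else '')
    s=D@u;t=D@np.array([-u[1],u[0]])
    for q in(1,-1):
        print('  arm',q,[(z,m.sum(),np.median(s[m]).round(4)) for z in(.105,.112,.12,.128,.14,.15) for m in[ok&(abs(t)<.012)&(s*q>.024)&(s*q<.07)&(abs(P[...,2]-z)<.004)] if m.sum()>3])
E
```

```text
time_s: 25.55
ee_pos: [0.414, -0.1197, 0.3419]
ee_rot: [0.2, 1.311, -0.257]
wrist_force: [0.4, -0.8, 0.2]
opening: 0.0001
time_s: 25.95
ee_pos: [0.3947, -0.1136, 0.4321]
ee_rot: [0.198, 1.302, -0.258]
wrist_force: [0.2, -0.1, -0.6]
opening: -0.0002
scene top 287 0.1911
  arm 1 [(0.105, np.int64(27), np.float64(0.0336)), (0.112, np.int64(42), np.float64(0.032)), (0.12, np.int64(20), np.float64(0.0331)), (0.128, np.int64(21), np.float64(0.0324)), (0.14, np.int64(20), np.float64(0.033)), (0.15, np.int64(19), np.float64(0.0338))]
  arm -1 []
side top 386 0.1901
  arm 1 [(0.105, np.int64(19), np.float64(0.0265)), (0.112, np.int64(17), np.float64(0.0293)), (0.12, np.int64(6), np.float64(0.0297)), (0.128, np.int64(4), np.float64(0.0314)), (0.14, np.int64(5), np.float64(0.0313))]
  arm -1 [(0.105, np.int64(33), np.float64(-0.0331)), (0.112, np.int64(34), np.float64(-0.0318)), (0.12, np.int64(21), np.float64(-0.032)), (0.128, np.int64(20), np.float64(-0.0322)), (0.14, np.int64(28), np.float64(-0.0325)), (0.15, np.int64(25), np.float64(-0.0332))]
wrist top 0 
  arm 1 []
  arm -1 [(0.105, np.int64(81), np.float64(-0.0333)), (0.112, np.int64(150), np.float64(-0.032)), (0.12, np.int64(68), np.float64(-0.0323)), (0.128, np.int64(75), np.float64(-0.0324)), (0.14, np.int64(85), np.float64(-0.0329)), (0.15, np.int64(57), np.float64(-0.0332))]
```

View pics/c6.png

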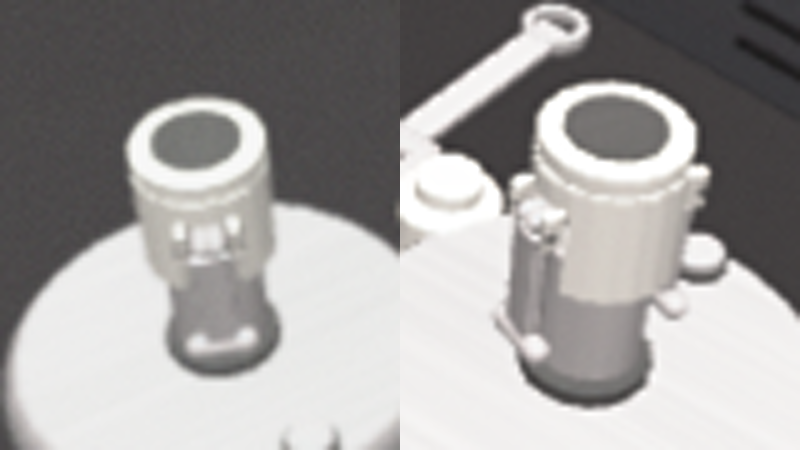

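Both arms hang straight down against the cap, with their ends at crop (222,343) and (520,335). Their faces lean about 1.8° past vertical, i.e. at the 1.60 end stop. The cap top is at 0.190 to 0.191 and the robot is clear.

```bash
python3 -m inch '[[[0,0,0],[0,0,0],0],[[0,0,0],[0,0,0],0]]'; python3 -c "
from bench import order;print(order.finish_job())"
```

```text
time_s: 26.3
ee_pos: [0.3938, -0.1134, 0.4279]
ee_rot: [0.2, 1.313, -0.257]
wrist_force: [0.8, -0.9, -0.3]
opening: -0.0002
the job is handed in; nothing more can be done
None
```

The cam-lock cap is on the steel tank's adaptor, pressed fully home and locked with both arms down. I handed the job in at 26.3 s with the gripper clear of everything.

- **Press home:** the cap reached a firm stop with about 24 N on the plunger, arms still open, and I then released it. The felt seat is about 0.180 m. That matches the camera view of the adaptor head, whose top is at about 0.1775 m.
- **Arms:** I swung the +x arm down first, then the -x arm, with closed fingertips. They took about 4–5 N along the way, so neither went heavy, and 11–12 N against the end stop.
- **Last checks:** both arms measure about 1.8° past vertical, which is the 1.60 end stop. The cap top stayed at 0.190–0.191 m, as it was after pressing.
- **Disagreements:** the cameras differed by 1–2 mm on the adaptor axis, so I centred the cap using their relative offsets. Joints 4 and 6 ran close to their limits on the second arm, so I pushed it at a smaller tilt.
- **Other things on the bench:** I saw nothing disturbed in the pictures, but I did not measure each item again.

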